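Nudge the bottle-nest plate onto its two pins

TASK

The blue bottle-nest plate lies crooked on the white base board, propped up on the two locating pins. With the fingertips or the outside of the fingers, gently push it sideways along the board until both small holes drop over the pins and it lies flat on the board, then move clear. Do not grip, lift or tip up the plate, and leave the bottles, jug and lid where they stand.

Things in the scene. Friction and masses are not known exactly. Their poses are not given: they have to be found in the camera images.
- deck: White plastic base board, 300 x 300 x 15 mm, fixed to the bench, turned up to 0.35 rad. Origin: centre of its underside; x points away from the robot, y left, z up; top at z = 15 mm. Two fixed pins stand on it at x = +35, y = +75 and -75 mm. Black corner marks show where the seated plate's corners come: it is then centred on the board, axes along the board's.
- pin_left (a point): Foot of the left pin (board y = +75 mm), on its axis, at the board's top. Dark steel, 12 mm in diameter, 10 mm tall: straight for the lower 5 mm, then tapering to a flat 5 mm tip. At the start the plate covers it. Once the tip is inside the hole the plate drops and the taper helps to centre it.
- pin_right (a point): The same for the right locating pin (board y = -75 mm).
- plate: Loose blue plastic plate, 170 (its x) x 210 (its y) x 12 mm, 0.25 to 0.5 kg, plain upright edges. Origin: centre of its underside; z up. It starts 18 to 38 mm short of its seat (towards the board's -x), up to 22 mm to either side, turned up to 0.15 rad, near edge on the board, far part propped 10 mm up on the pin tips (slope 0.07 rad). Slides with a push of a few N.
- hole_left (a point): Centre of the plate's left small through hole, 16 mm in diameter, at plate x = +35, y = +75 mm, at the underside. It belongs over pin_left, with 2 mm of play all round when seated. (Two big bottle openings, 68 mm in diameter, lie at plate x = -32, y = +50 and -50 mm; no pin belongs in them.)
- hole_right (a point): The same for the right small hole, at plate x = +35, y = -75 mm; it belongs over pin_right.
- bottle_a: Bystander: closed bottle of red sauce with a white cap, 66 mm in diameter, 190 mm tall, loose, standing beside the board. Origin: centre of its underside.
- bottle_b: Bystander: a second bottle like bottle_a.
- jug: Bystander: empty white plastic jug, 110 mm in diameter at the rim, 140 mm tall, with a handle reaching 91 mm from its axis at its own +y, loose, beside the board. Origin: centre of its underside.
- lid: Bystander: white screw lid, 48 mm in diameter, 10 mm high, loose, lying beside the board. Origin: centre of its underside.

How it is judged:
By the outcome, as a careful person would: the job done as asked, in the order asked, and still so for the second after the job is handed in, with the robot touching nothing.
It also fails if it takes over 67 s, if anything falls off the work surface, if the arm or the gripper's body presses on something with over 40 N, if the wrist force passes 120 N, or if a joint passes its speed limit or range.

ROBOT

A 6-joint arm with a two-finger parallel gripper is mounted at the origin on the work surface. World frame = base frame: x ahead of the robot, y to its left, z up, the work surface at z = 0. Lengths are in m, angles in rad, forces in N, time in s.
With the tool pointing down it reaches from about 0.375 to 0.925 m from the base axis. Payload 5.7 kg.
Tool frame: the origin (TCP) lies on the centre line of the jaws, within the pads' length; the fingertips stand env.tips_ahead ahead of it and the grasp point (between the pads) lies 2 mm behind it (env.tips_ahead is the distance from the TCP to the fingertips, in m); y points along the fingers, z is the direction in which the jaws open and shut, and the axes are right-handed (so a half turn about y gives the same grasp; the last joint's range is limited). The gripper opens to 85 mm and grips with 20 to 120 N. Pads are 22 mm wide; open, the fingers measure 114 mm over their backs; the gripper's body (76 mm by 85 mm) begins 54 mm behind the grasp point. The pads swing forward as they close: fully open they stand 13 mm farther back than shut.
Start: joints at [0.999, 0.359, 1.51, -0, 1.272, -0.115], TCP at [0.265, 0.538, 0.248] pointing down, gripper open.
Joint ranges: [-2.97, 2.97], [-1.01, 2.36], [0.21, 2.38], [-0.96, 4.11], [0.2, 2.71], [-2.98, 2.98]. Speed limits (rad/s): [2.39, 2.39, 3.14, 3.14, 3.14, 3.14].

INTERFACE

Orientations are given as a unit quaternion [x, y, z, w].
In Python, from bench import env gives the robot as it stands.
- The arm moves only by the shell command python3 -m inch 'ROWS' [OPENING]. ROWS is JSON, a list of rows, each an object of numbers: "x", "y", "z": the shift along the world's x, y, z in units of 0.02 m (1.0 is 0.02 m); "rx", "ry", "rz": the turn, a rotation vector about the world's x, y, z in units of 5 degrees (1.0 is 5 degrees). In form: [{"x": .., "y": .., "z": .., "rx": .., "ry": .., "rz": ..}, ...]. A call has 1 to 5 rows; each row shifts and turns the commanded pose from where the row before left it; what a row does not reach is not made up. A row lasts 1/12 s, in which the tool goes at most 41.7 mm and 7.16 degrees, less where a joint would pass 70% of its speed; a pose out of reach is approached as far as the arm can. A call with a number of a shift or a turn outside -1 to 1 is refused whole. A call with a gripper value outside its range is refused whole. OPENING is the gripper command: -1 is shut, 1 is fully open, values between are in proportion, set as the call begins (- or left out, the last holds). The fingers move at their own pace and stop on an object; the grip force is fixed at half the most. Time passes only in rows, so rows that do not move let the fingers close. It gives the time, the measured TCP pose, the force and the opening at its end, in the units of the state.
- env.get_obs(): the state, without advancing time (a new reading comes with each control period).
- env.snapshot(name): name is "side" or "top" or "wrist"; returns the picture (384x512x3 uint8, blue, green, red); there is no depth.
- env.get_calibration(name): a dict with "vertical_fov" (degrees; the focal length in pixels is half the picture's height over the tangent of half this angle, whatever the lens; pixels are square), "cx", "cy" (the principal point, pixels), "extrinsics" (4x4, takes a point from camera to world coordinates). Camera axes: x right, y up, looking along -z (the intrinsics and any distortion apply to the point x, -y, -z); pixel columns grow to the right and rows downward; lengths in m; the calibration is good to about 2 mm. A picture is of the moment at which its call begins: read the wrist's pose just before it. get_calibration takes no time and is no camera call; for the wrist camera it gives the pose at the moment of the call.
- env.finish_job(): hands the job in, once; it reports no verdict.
The state is a dict: "time": time; "q": joint angles; "qd": joint speeds; "effort": joint torques, N m; "tcp_pos": TCP position; "tool_rot": TCP orientation; "force": force on the tool from outside, world axes, zero at the start; "torque": the same for the moment, N m; "grip_width": opening from 0.0 (shut) to 1.0 (fully open).
Only numpy, scipy, OpenCV 4.12 (cv2) and the standard library are available. Lean on these libraries where they do the work, as an engineer would, in place of code of your own. Each camera call takes 0.05 s, during which the arm holds its last target.

## Working session

There is one attempt and no reset: what is moved stays moved. The work goes in short steps, Python scripts to look and compute and a shell command to move; the robot and the scene stay as the last step left them, time stands still between calls to the robot, and variables do not carry over. Pictures are saved under pics/ and viewed, and the job is handed in when it is done.

```bash
ls; mkdir -p pics; python3 - <<'E'
from bench import env
import cv2
print(env.get_obs(), env.tips_ahead)
for n in ("top","side","wrist"):
    c=env.get_calibration(n); print(n,c)
    cv2.imwrite(f"pics/{n}0.png",env.snapshot(n))
E
```

```text
pics
{'time': 0.0, 'q': array([ 9.98897927e-01,  3.59529946e-01,  1.51147879e+00, -2.42823858e-05,
        1.27250599e+00, -1.15104979e-01]), 'qd': array([-7.51783094e-05,  8.74188683e-04,  6.26883832e-04,  5.11056076e-05,
       -9.53655541e-05, -3.14887685e-04]), 'effort': array([ 1.81104093e-03, -5.27637899e+01, -2.78617144e+01, -1.40217235e-04,
        1.34752199e-02,  6.00846775e-06]), 'tcp_pos': array([0.26429088, 0.53790015, 0.24742108]), 'tool_rot': array([ 0.68938656, -0.16031901,  0.15987672, -0.68810132]), 'force': array([ 0.28220613,  0.58317088, -0.69605029]), 'torque': array([-0.02050786,  0.03041651,  0.01647771]), 'grip_width': 0.9988147067314745} 0.017
top {'vertical_fov': 46.28989367759587, 'cx': 253.62539875437363, 'cy': 189.35077962759968, 'extrinsics': array([[-0.01712379,  0.98861525, -0.14948798,  0.35794009],
       [-0.99983808, -0.01610403,  0.0080296 ,  0.03405305],
       [ 0.00553083,  0.14960127,  0.98873094,  1.37695114],
       [ 0.        ,  0.        ,  0.        ,  1.        ]])}
side {'vertical_fov': 44.67222334440943, 'cx': 260.2980631731725, 'cy': 188.06354202777706, 'extrinsics': array([[ 0.94830573,  0.23988646, -0.20777567,  0.2912738 ],
       [-0.31732542,  0.70732362, -0.63166278, -0.78810703],
       [-0.00456271,  0.66494194,  0.74688112,  0.98969767],
       [ 0.        ,  0.        ,  0.        ,  1.        ]])}
wrist {'vertical_fov': 66.5875393807918, 'cx': 255.20521770337118, 'cy': 191.36129730306556, 'extrinsics': array([[ 0.44081144, -0.84873708, -0.2921141 ,  0.18761387],
       [ 0.89759737,  0.41606666,  0.14562795,  0.57486949],
       [-0.0020609 , -0.32639532,  0.94523111,  0.37247513],
       [ 0.        ,  0.        ,  0.        ,  1.        ]])}
```

View pics/top0.png

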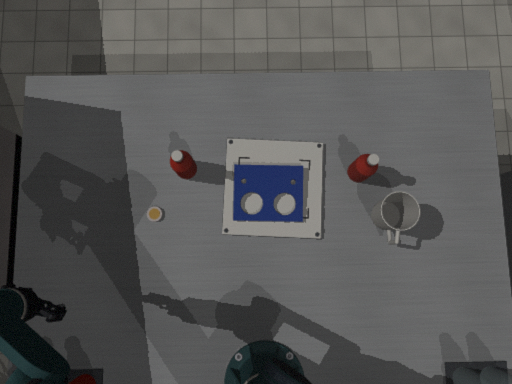

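View pics/side0.png

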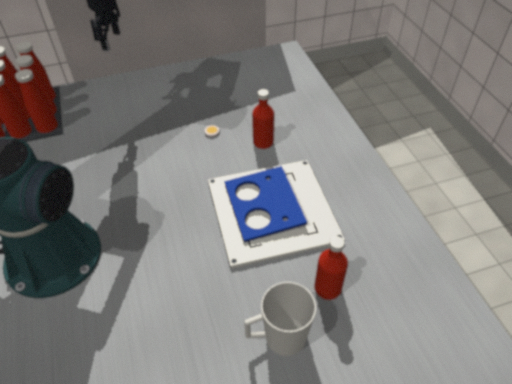

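View pics/wrist0.png

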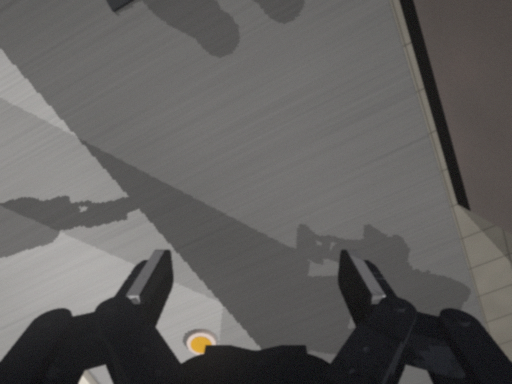

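The top view shows the deck around px (225–323, 140–240), with the plate around (234–305, 165–222). The bottles are near (183,165) and (363,170), the jug near (400,213) and the lid near (155,214). I'll enlarge the crops to measure.

```bash
python3 - <<'E'
import cv2
a=cv2.imread("pics/top0.png")[130:250,210:335]
cv2.imwrite("pics/top0c.png",cv2.resize(a,None,fx=5,fy=5,interpolation=cv2.INTER_CUBIC)[:, :])
a=cv2.imread("pics/side0.png")[150:275,195:350]
cv2.imwrite("pics/side0c.png",cv2.resize(a,None,fx=4.6,fy=4.6,interpolation=cv2.INTER_CUBIC))
E
```

```text
(no output)
```

View pics/top0c.png

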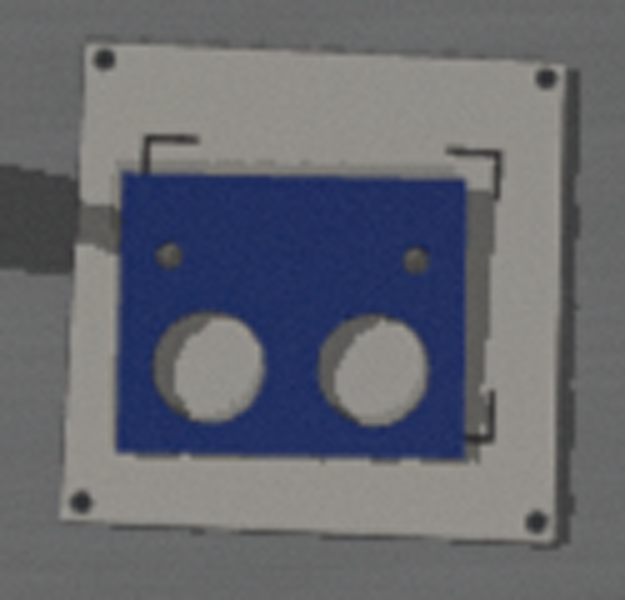

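View pics/side0c.png

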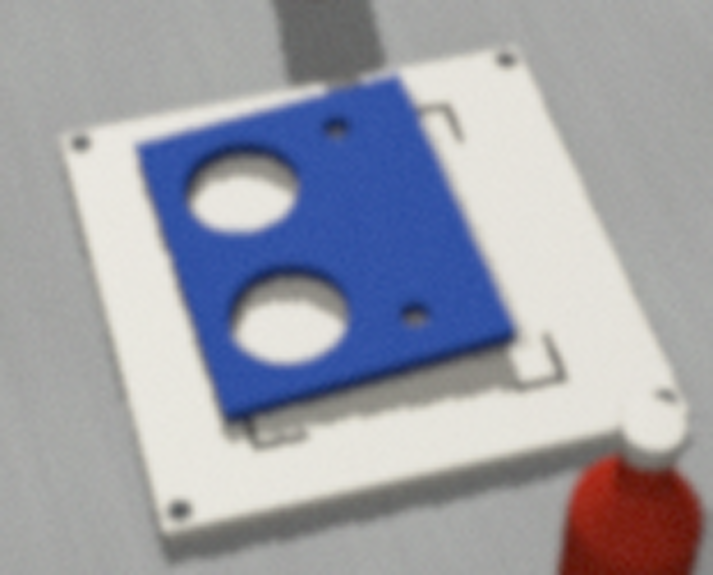

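```bash
cat > h.py <<'E'
import numpy as np
from scipy.optimize import least_squares
from bench import env
def proj(cal,P):
    E=np.array(cal["extrinsics"]);p=(np.asarray(P)-E[:3,3])@E[:3,:3]
    f=192/np.tan(np.radians(cal["vertical_fov"])/2)
    return np.c_[cal["cx"]+f*p[:,0]/-p[:,2], cal["cy"]-f*p[:,1]/-p[:,2]]
def crop(pts,s,ox,oy): return (np.asarray(pts,float)+.5)/s-.5+[ox,oy]
def deckT(d,L):
    L=np.asarray(L,float);c,s=np.cos(d[2]),np.sin(d[2])
    return np.c_[d[0]+c*L[:,0]-s*L[:,1], d[1]+s*L[:,0]+c*L[:,1], L[:,2]]
def plateT(p,L,tilt):
    # near edge bottom on z=.015; p=x,y,yaw of origin
    L=np.asarray(L,float);u=L[:,0]+.085
    x=-.085+u*np.cos(tilt)-L[:,2]*np.sin(tilt); z=.015+u*np.sin(tilt)+L[:,2]*np.cos(tilt)
    return deckT(p,np.c_[x,L[:,1],z])
def fit(model,obs,x0):
    """obs: list of (cal,L,pix)"""
    fun=lambda q: np.concatenate([(proj(c,model(q,L))-px).ravel() for c,L,px in obs])
    r=least_squares(fun,x0,loss='soft_l1'); return r.x, r.fun.reshape(-1,2)
H=.015
MARK=dict(TL=(.085,.105,H),TR=(.085,-.105,H),BR=(-.085,-.105,H),BL=(-.085,.105,H))
DC=dict(TL=(.15,.15,H),TR=(.15,-.15,H),BR=(-.15,-.15,H),BL=(-.15,.15,H))
PC=dict(TL=(.085,.105,.012),TR=(.085,-.105,.012),BR=(-.085,-.105,.012),BL=(-.085,.105,.012),HL=(.035,.075,.012),HR=(.035,-.075,.012))
def rel(d,p):
    e=np.array(p[:2])-d[:2];c,s=np.cos(d[2]),np.sin(d[2])
    return np.array([c*e[0]+s*e[1],-s*e[0]+c*e[1],p[2]-d[2]])
E
python3 - <<'E'
from h import *
np.set_printoptions(precision=4,suppress=True)
t=env.get_calibration("top");s=env.get_calibration("side")
def mk(cal,D,obj,sc,ox,oy):
    k=list(D);return (cal,[obj[i] for i in k],crop([D[i] for i in k],sc,ox,oy))
td=[mk(t,dict(TL=(88,44),TR=(566,65),BR=(553,541),BL=(62,518)),DC,5,210,130),mk(t,dict(TL=(146,137),TR=(500,153),BR=(492,440)),MARK,5,210,130)]
# side image: plate far edge is right side; world y left = up in image
sd=[mk(s,dict(BL=(63,137),TL=(517,46),BR=(166,530)),DC,4.6,195,150),mk(s,dict(TL=(447,106),TR=(563,380),BR=(256,445)),MARK,4.6,195,150)]
tp=[mk(t,dict(TL=(121,173),TR=(467,180),BR=(467,459),BL=(116,452),HL=(169,255),HR=(416,261)),PC,5,210,130)]
sp=[mk(s,dict(BL=(138,147),TL=(398,76),TR=(513,334),BR=(227,410),HL=(336,126),HR=(416,313)),PC,4.6,195,150)]
for nm,a,b in(("top",td,tp),("side",sd,sp),("both",td+sd,tp+sp)):
    d,r=fit(deckT,a,[.55,.03,0]); p,r2=fit(lambda q,L:plateT(q[:3],L,q[3]),b,[.52,.03,0,.07]) 
    print(nm,d,abs(r).max(),p,abs(r2).max(),rel(d,p)); 
    if nm!="both":print(r.T,r2.T)
E
```

```text
top [ 0.5705 -0.0376 -0.0633] 1.7402801179024152 [ 0.5513 -0.0205 -0.0343  0.0464] 0.4308429590965943 [-0.0203  0.0158  0.0289]
[[-0.0128  0.4417  0.7658 -0.2675  1.7403 -1.3516 -1.3114]
 [-1.1881 -0.9403  0.4048  0.3791  1.2363  1.176  -1.5401]] [[ 0.2266 -0.0875 -0.4308 -0.0158  0.1465  0.1379]
 [ 0.0607 -0.0983 -0.0283  0.1396  0.1227 -0.1927]]
side [ 0.5724 -0.0419 -0.0641] 1.6779223803597176 [ 0.5534 -0.021  -0.0306  0.0385] 1.2576629901438139 [-0.0203  0.0197  0.0336]
[[-0.4412  1.0176 -0.1675 -0.2497 -1.109   1.6679]
 [-0.5438 -0.1516  1.4486  1.6779 -0.6599 -0.6308]] [[-0.913   0.1921  1.0613 -0.3626  0.1155 -0.0365]
 [-1.2577 -0.1487 -0.3831  0.3427  0.523   0.3086]]
both [ 0.5718 -0.0393 -0.0635] 2.2953625122876247 [ 0.5524 -0.0208 -0.0326  0.0389] 1.2709858563957823 [-0.0205  0.0172  0.031 ]
```

```bash
cat >> h.py <<'E'
def mk(cal,D,obj,sc,ox,oy):
    k=list(D);return (cal,[obj[i] for i in k],crop([D[i] for i in k],sc,ox,oy))
def deckM(q,L):
    L=np.array(L,float);m=abs(L[:,0])<.1
    L[m,:2]+=np.sign(L[m,:2])*q[3]
    return deckT(q[:3],L)
E
python3 - <<'E'
from h import *
np.set_printoptions(precision=4,suppress=True)
t=env.get_calibration("top");s=env.get_calibration("side")
B=dict(TL=(.137,.137,H),TR=(.137,-.137,H),BR=(-.137,-.137,H),BL=(-.137,.137,H))
td=[mk(t,dict(TL=(88,44),TR=(566,65),BR=(553,541),BL=(62,518)),DC,5,210,130),mk(t,dict(TL=(146,137),TR=(500,153),BR=(492,440)),MARK,5,210,130)]
sd=[mk(s,dict(BL=(63,137),TL=(517,46),BR=(166,530)),DC,4.6,195,150),mk(s,dict(TL=(447,106),TR=(563,380),BR=(256,445)),MARK,4.6,195,150)]
tb=[mk(t,dict(TL=(105,60),TR=(546,78),BR=(536,522),BL=(81,502)),B,5,210,130)]
sb=[mk(s,dict(TL=(506,61),BR=(180,510),BL=(81,143)),B,4.6,195,150)]
for a in (td+tb,sd+sb,td+sd+tb+sb):
    d,r=fit(deckM,a,[.55,.03,0,0]);print(d);print(r.T)
E
```

```text
[ 0.5699 -0.0368 -0.0617  0.0045]
[[-0.3304  0.1365  0.605  -0.4416  0.0632 -0.1242 -0.0525  0.2142 -0.1228
  -0.1954  0.2893]
 [-0.9234 -0.8207  0.5399  0.6691 -0.014  -0.0477  0.1714  0.112   0.4483
  -0.1702 -0.2467]]
[ 0.5715 -0.04   -0.0629  0.0036]
[[-0.9755  0.401  -0.6633 -0.0287  0.0777  0.112   0.0094  0.3259  0.4779]
 [-0.8714 -0.5393  0.9663  0.1736 -0.3793  0.3438  0.0386 -0.2486  0.1935]]
[ 0.5709 -0.038  -0.0618  0.0042]
[[ 0.0593  0.5158  0.9894 -0.0462  0.5654  0.1357  0.2145 -1.3991 -0.1155
  -1.0421 -0.3865 -0.1099 -0.4708  0.6036  0.2572  0.1893  0.684  -0.5023
  -0.0602  0.0524]
 [-1.2198 -1.1103  0.23    0.352  -0.192  -0.2313 -0.2615 -1.2496 -0.9681
   0.4173 -0.4506 -0.8143  0.0534 -0.1849  0.1576 -0.4795 -0.5625 -0.3944
  -0.7912 -0.1929]]
```

```bash
cat >> h.py <<'E'
def ray(cal,u,v,z):
    E=np.array(cal["extrinsics"]);f=192/np.tan(np.radians(cal["vertical_fov"])/2)
    d=E[:3,:3]@np.array([(u-cal["cx"])/f,-(v-cal["cy"])/f,-1]);return E[:3,3]+d*(z-E[2,3])/d[2]
E
python3 - <<'E'
from h import *
from scipy.spatial.transform import Rotation as R
np.set_printoptions(precision=4,suppress=True)
t=env.get_calibration("top");s=env.get_calibration("side")
print("bottleL cap",ray(t,177,155,.19),ray(s,263,94,.19));print("bottleR",ray(t,373,159,.19),ray(s,337,243,.19))
print("lid",ray(t,155,214,.01),"jug rim",ray(t,402,211,.14))
o=env.get_obs();r=R.from_quat(o["tool_rot"]);print(r.as_matrix())
yaw=-.0618
for sg in(1,-1):
    z=sg*np.array([-np.sin(yaw),np.cos(yaw),0]);y=np.array([0,0,-1.]);x=np.cross(y,z)
    T=R.from_matrix(np.c_[x,y,z]);print(sg,np.degrees((T*r.inv()).as_rotvec())/5)
E
```

```text
bottleL cap [0.6346 0.2298 0.19  ] [0.6324 0.2192 0.19  ]
bottleR [ 0.6151 -0.2998  0.19  ] [ 0.6159 -0.3074  0.19  ]
lid [0.4935 0.3249 0.01  ] jug rim [ 0.4776 -0.3859  0.14  ]
[[ 0.8975 -0.0008  0.4411]
 [-0.4411 -0.0012  0.8974]
 [-0.0002 -1.     -0.0014]]
1 [ 0.0156 -0.0062  4.5268]
-1 [ -0.0086  -0.0217 -31.4731]
```

```bash
R='[{"x":0.72,"y":-0.99,"rz":0.216},{"x":0.72,"y":-0.99,"rz":0.216},{"x":0.72,"y":-0.99,"rz":0.216},{"x":0.72,"y":-0.99,"rz":0.216},{"x":0.72,"y":-0.99,"rz":0.216}]'
echo skip
```

```text
skip
```

```bash
python3 -m inch '[{"x":0.72,"y":-0.99,"rz":0.216},{"x":0.72,"y":-0.99,"rz":0.216},{"x":0.72,"y":-0.99,"rz":0.216},{"x":0.72,"y":-0.99,"rz":0.216},{"x":0.72,"y":-0.99,"rz":0.216}]' -1
```

```text
$[0]: bad value
```

```bash
python3 -m inch '[{"x":0.7,"y":-1,"z":0,"rx":0,"ry":0,"rz":0.2},{"x":0.7,"y":-1,"z":0,"rx":0,"ry":0,"rz":0.2},{"x":0.7,"y":-1,"z":0,"rx":0,"ry":0,"rz":0.2},{"x":0.7,"y":-1,"z":0,"rx":0,"ry":0,"rz":0.2},{"x":0.7,"y":-1,"z":0,"rx":0,"ry":0,"rz":0.2}]' -1
```

```text
time: 0.57
tcp_pos: [0.3349, 0.4374, 0.248]
tool_rot: [0.695, -0.13, 0.129, -0.695]
force: [0.0, 0.1, 0.3]
grip_width: 0.3
```

```bash
python3 -m inch '[{"x":0.7,"y":-1,"z":0,"rx":0,"ry":0,"rz":0.2},{"x":0.7,"y":-1,"z":0,"rx":0,"ry":0,"rz":0.2},{"x":0.7,"y":-1,"z":0,"rx":0,"ry":0,"rz":0.2},{"x":0.7,"y":-1,"z":0,"rx":0,"ry":0,"rz":0.2},{"x":0.7,"y":-1,"z":0,"rx":0,"ry":0,"rz":0.2}]'
python3 -m inch '[{"x":0.7,"y":-1,"z":0,"rx":0,"ry":0,"rz":0.2},{"x":0.7,"y":-1,"z":0,"rx":0,"ry":0,"rz":0.2},{"x":0.7,"y":-1,"z":0,"rx":0,"ry":0,"rz":0.2},{"x":0.7,"y":-1,"z":0,"rx":0,"ry":0,"rz":0.2},{"x":0.7,"y":-1,"z":0,"rx":0,"ry":0,"rz":0.2}]'
python3 -m inch '[{"x":0.7,"y":-1,"z":0,"rx":0,"ry":0,"rz":0.3},{"x":0.7,"y":-1,"z":0,"rx":0,"ry":0,"rz":0.3},{"x":0.7,"y":-1,"z":0,"rx":0,"ry":0,"rz":0.3},{"x":0.7,"y":-1,"z":0,"rx":0,"ry":0,"rz":0.3},{"x":0.7,"y":-0.7,"z":0,"rx":0,"ry":0,"rz":0.3}]'
```

```text
time: 0.98
tcp_pos: [0.405, 0.3373, 0.2481]
tool_rot: [0.7, -0.099, 0.099, -0.7]
force: [0.2, -0.5, 0.2]
grip_width: -0.002
time: 1.4
tcp_pos: [0.475, 0.2373, 0.2481]
tool_rot: [0.704, -0.069, 0.068, -0.704]
force: [0.2, 0.2, -0.1]
grip_width: 0.001
time: 1.82
tcp_pos: [0.5449, 0.1427, 0.248]
tool_rot: [0.707, -0.023, 0.022, -0.706]
force: [0.0, -0.1, -0.6]
grip_width: 0.001
```

```bash
cat > st.py <<'E'
from h import *
from scipy.spatial.transform import Rotation as R
o=env.get_obs();z=R.from_quat(o["tool_rot"]).as_matrix()[:,2]
print(o["time"],o["tcp_pos"].round(4),"yaw",np.arctan2(-z[0],z[1]).round(4),o["force"].round(1),o["grip_width"])
E
python3 st.py
```

```text
1.8167 [0.5449 0.1427 0.248 ] yaw -0.0635 [ 0.  -0.1 -0.6] 0.000787680801694136
```

```bash
python3 -m inch '[{"x":0.5,"y":-0.5,"z":-1,"rx":0,"ry":0,"rz":0},{"x":0.5,"y":-0.5,"z":-1,"rx":0,"ry":0,"rz":0},{"x":0.2,"y":0,"z":-1,"rx":0,"ry":0,"rz":0},{"x":0,"y":0,"z":-1,"rx":0,"ry":0,"rz":0},{"x":0,"y":0,"z":-1,"rx":0,"ry":0,"rz":0}]'
python3 - <<'E'
from bench import env
import cv2
for n in("wrist","top","side"):
    a=env.snapshot(n)
    if n=="top":a=cv2.resize(a[130:250,210:335],None,fx=5,fy=5,interpolation=2)
    if n=="side":a=cv2.resize(a[100:275,175:375],None,fx=3.4,fy=3.4,interpolation=2)
    cv2.imwrite(f"pics/{n}1.png",a)
E
```

```text
time: 2.23
tcp_pos: [0.5689, 0.124, 0.1471]
tool_rot: [0.707, -0.023, 0.023, -0.707]
force: [-1.0, -0.1, 0.5]
grip_width: 0.0
```

View pics/wrist1.png

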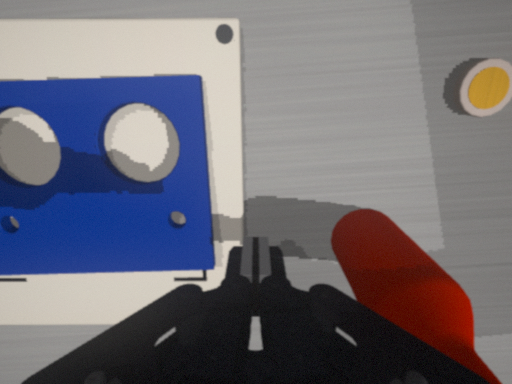

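View pics/side1.png

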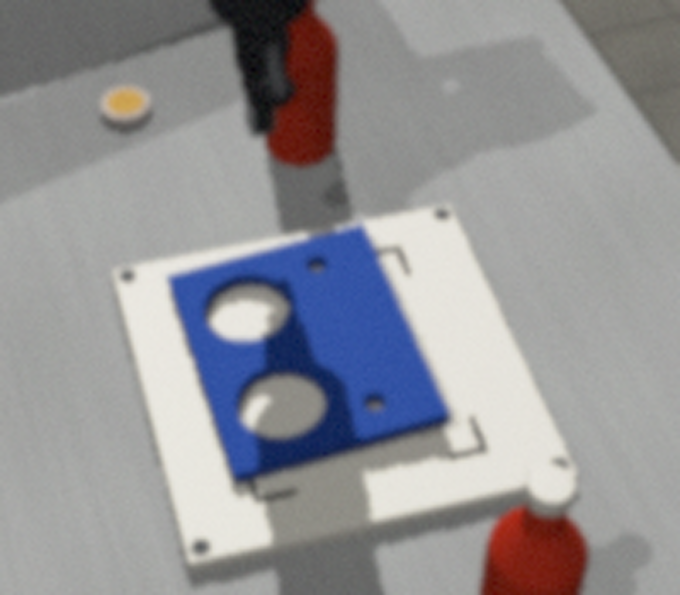

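The wrist view shows the plate's left edge from (202,75) to (213,269), the left hole at (178,218), a deck corner at (239,18), its bolt at (224,34) and the far-left mark at (206,280). The closed fingertips at (256,240) are to the left of the plate and clear of it. I'll cross-check the pose from this view.

```bash
python3 - <<'E'
from h import *
np.set_printoptions(precision=4,suppress=True)
w=env.get_calibration("wrist")
# edge points
print("deck corner",ray(w,239,18,.015),"pred",deckT([.570,-.0375,-.0618],[(-.15,.15,H)]))
print("mark TL",ray(w,206,280,.015),"pred",deckT([.570,-.0375,-.0618],[(.0892,.1092,H)]))
print("bolt",ray(w,224,34,.015),deckT([.570,-.0375,-.0618],[(-.137,.137,H)]))
for q in([.5515,-.0205,-.033],):
  P=plateT(q,[PC[k] for k in("BL","TL","HL","HR")],.07)
  for p,(u,v) in zip(P,[(202,75),(213,269),(178,218),(12,223)]): print(ray(w,u,v,p[2]),p)
E
python3 st.py
```

```text
deck corner [0.4277 0.1199 0.015 ] pred [[0.4296 0.1215 0.015 ]]
mark TL [0.6633 0.0663 0.015 ] pred [[0.6658 0.066  0.015 ]]
bolt [0.4379 0.1073 0.015 ] [[0.4417 0.1077 0.015 ]]
[0.4673 0.0883 0.027 ] [0.4692 0.0873 0.027 ]
[0.6349 0.08   0.0389] [0.6387 0.0817 0.0389]
[0.5832 0.0542 0.0354] [0.5878 0.0533 0.0354]
[ 0.5787 -0.0938  0.0354] [ 0.5829 -0.0966  0.0354]
2.3833 [0.5671 0.1242 0.1468] yaw -0.0642 [-0.4 -0.5 -0.3] 0.0034360318019706353
```

```bash
python3 -m inch '[{"x":0,"y":0,"z":-1,"rx":0,"ry":0,"rz":0},{"x":0,"y":0,"z":-1,"rx":0,"ry":0,"rz":0},{"x":0,"y":0,"z":-1,"rx":0,"ry":0,"rz":0},{"x":0,"y":0,"z":-1,"rx":0,"ry":0,"rz":0},{"x":0,"y":0,"z":-1,"rx":0,"ry":0,"rz":0}]'
python3 -m inch '[{"x":0,"y":-0.3,"z":-0.1,"rx":0,"ry":0,"rz":0},{"x":0,"y":-0.3,"z":0,"rx":0,"ry":0,"rz":0},{"x":0,"y":-0.2,"z":0,"rx":0,"ry":0,"rz":0},{"x":0,"y":-0.2,"z":0,"rx":0,"ry":0,"rz":0}]'
python3 -m inch '[{"x":0,"y":-0.1,"z":0,"rx":0,"ry":0,"rz":0},{"x":0,"y":-0.1,"z":0,"rx":0,"ry":0,"rz":0},{"x":0,"y":-0.1,"z":0,"rx":0,"ry":0,"rz":0}]'
python3 - <<'E'
from bench import env
import cv2
for n in("wrist","side"):
    a=env.snapshot(n)
    if n=="side":a=cv2.resize(a[100:275,175:375],None,fx=3.4,fy=3.4,interpolation=2)
    cv2.imwrite(f"pics/{n}2.png",a)
E
```

```text
time: 2.8
tcp_pos: [0.5701, 0.1248, 0.0492]
tool_rot: [-0.707, 0.021, -0.024, 0.707]
force: [-0.1, -0.4, 0.5]
grip_width: 0.003
time: 3.13
tcp_pos: [0.5701, 0.1038, 0.0481]
tool_rot: [-0.707, 0.022, -0.024, 0.707]
force: [-0.4, 0.1, 0.3]
grip_width: -0.0
time: 3.38
tcp_pos: [0.5692, 0.0982, 0.0471]
tool_rot: [-0.707, 0.022, -0.023, 0.707]
force: [0.5, -0.8, 0.8]
grip_width: 0.0
```

View pics/wrist2.png

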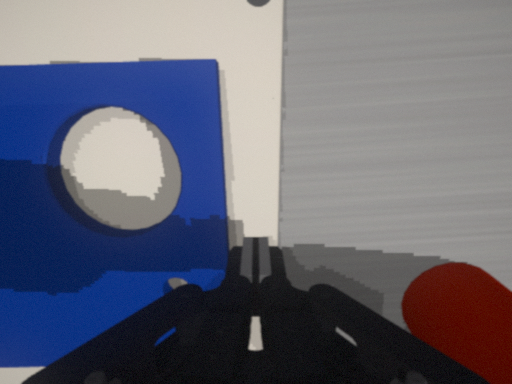

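View pics/side2.png

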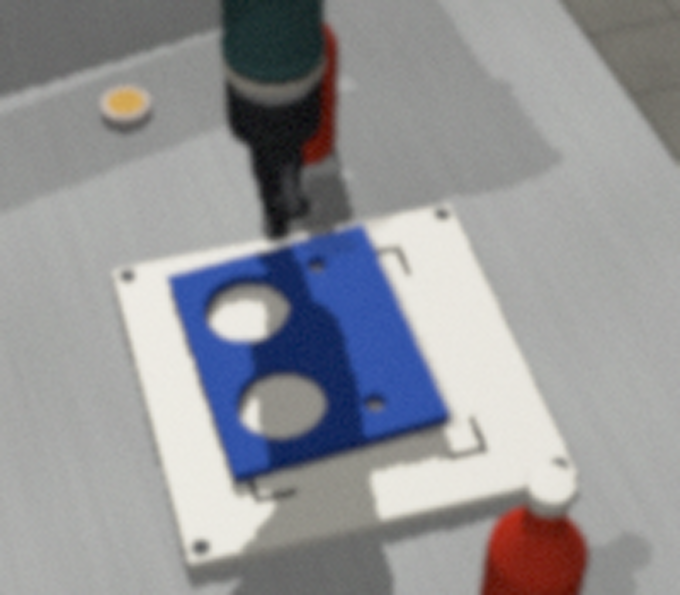

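The fingers are just touching or within a couple of mm of the plate's left edge, at about (228,260) in the wrist view. I'll go 4 mm lower and push in −y.

```bash
python3 -m inch '[{"x":0,"y":0,"z":-0.2,"rx":0,"ry":0,"rz":0},{"x":0,"y":-0.1,"z":0,"rx":0,"ry":0,"rz":0},{"x":0,"y":-0.1,"z":0,"rx":0,"ry":0,"rz":0},{"x":0,"y":-0.1,"z":0,"rx":0,"ry":0,"rz":0}]'
python3 -m inch '[{"x":0,"y":-0.1,"z":0,"rx":0,"ry":0,"rz":0},{"x":0,"y":-0.1,"z":0,"rx":0,"ry":0,"rz":0}]'
```

```text
time: 3.82
tcp_pos: [0.5684, 0.0926, 0.042]
tool_rot: [-0.707, 0.023, -0.022, 0.707]
force: [-0.5, 1.0, 0.4]
grip_width: -0.001
time: 3.98
tcp_pos: [0.5687, 0.0884, 0.0422]
tool_rot: [-0.707, 0.023, -0.023, 0.707]
force: [0.3, 0.9, -0.1]
grip_width: -0.001
```

```bash
python3 - <<'E'
from bench import env
import cv2
for n in("wrist","side"):
    a=env.snapshot(n)
    if n=="side":a=cv2.resize(a[100:275,175:375],None,fx=3.4,fy=3.4,interpolation=2)
    cv2.imwrite(f"pics/{n}3.png",a)
E
```

```text
(no output)
```

View pics/wrist3.png

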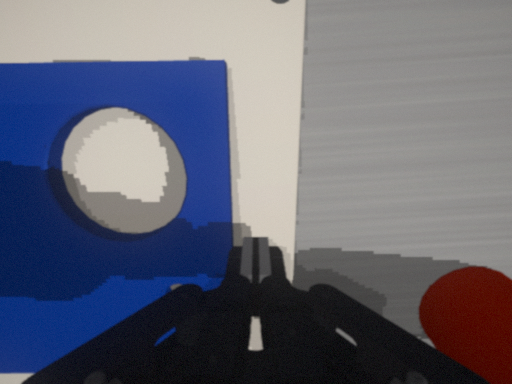

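View pics/side3.png

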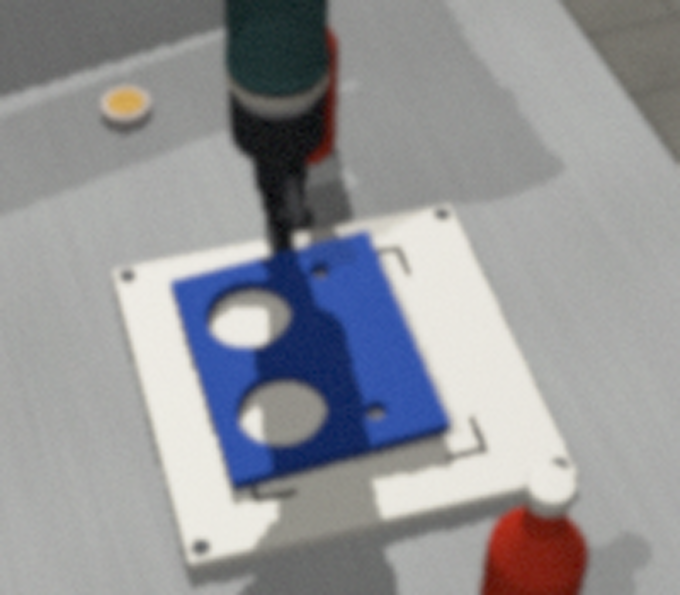

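The plate has moved a few mm. In the wrist view its near-left corner is at (227,60) and the deck's left edge runs from (305,0) to (296,240). I'll measure what remains.

```bash
cat > yo.py <<'E'
from h import *
import sys
np.set_printoptions(precision=4,suppress=True)
a=[float(v) for v in sys.argv[1:]]
w=env.get_calibration("wrist")
A=ray(w,a[0],a[1],.027);D1=ray(w,a[2],a[3],.015);D2=ray(w,a[4],a[5],.015)
d=(D1-D2)[:2];d/=np.linalg.norm(d);n=np.array([-d[1],d[0]])
g=(A-D1)[:2]
print("deck yaw",np.arctan(d[1]/d[0]),"corner to deck edge mm",1000*abs(g@n),"(seated 45)")
if len(a)>6:
    B=ray(w,a[6],a[7],.015+.012+a[8]);e=(A-B)[:2];print("plate yaw",np.arctan(e[1]/e[0]),"pts",A,B)
E
python3 yo.py 227 60.5 305 0 296.5 240 233 230 .009; python3 st.py
```

```text
deck yaw -0.049466565616489565 corner to deck edge mm 35.13250702630822 (seated 45)
plate yaw -0.04673123931571411 pts [0.4702 0.0814 0.027 ] [0.5482 0.0778 0.036 ]
4.0833 [0.5687 0.0881 0.0423] yaw -0.0643 [ 0.2  0.6 -0. ] 0.00104860901058391
```

```bash
python3 -m inch '[{"x":0,"y":-0.1,"z":0,"rx":0,"ry":0,"rz":0},{"x":0,"y":-0.1,"z":0,"rx":0,"ry":0,"rz":0},{"x":0,"y":-0.1,"z":0,"rx":0,"ry":0,"rz":0},{"x":0,"y":-0.1,"z":0,"rx":0,"ry":0,"rz":0}]'
python3 - <<'E'
from bench import env
import cv2
for n in("wrist","top"):
    a=env.snapshot(n)
    if n=="top":a=cv2.resize(a[130:250,210:335],None,fx=5,fy=5,interpolation=2)
    cv2.imwrite(f"pics/{n}4.png",a)
E
```

```text
time: 4.42
tcp_pos: [0.5687, 0.0803, 0.0423]
tool_rot: [0.707, -0.023, 0.023, -0.707]
force: [1.1, 0.9, 0.5]
grip_width: -0.001
```

View pics/wrist4.png

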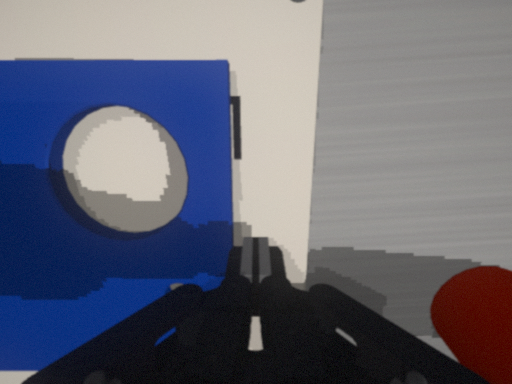

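View pics/top4.png

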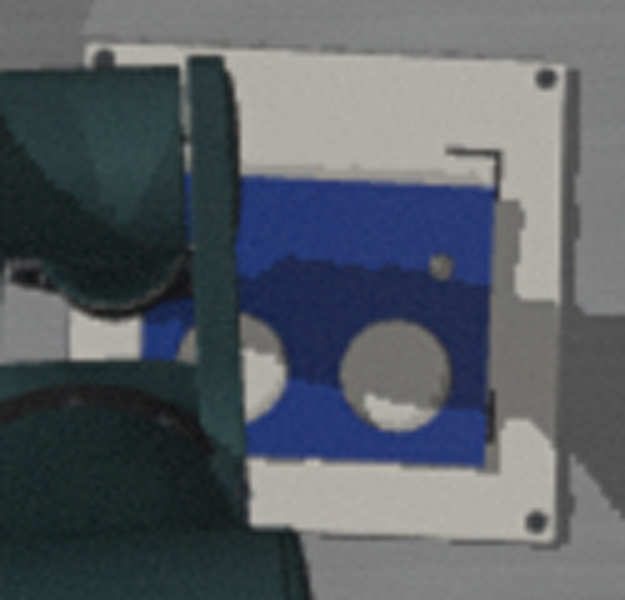

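```bash
python3 yo.py 229 60.5 323.5 0 310.5 240 233 235 .009; python3 - <<'E'
from h import *
w=env.get_calibration("wrist")
# mark near-left outer corner at (241,97)
M=ray(w,240.5,97,.015);A=ray(w,229,60.5,.027);d=(A-M)[:2];c,s=np.cos(-.0618),np.sin(-.0618)
x,y=c*d[0]+s*d[1],-s*d[0]+c*d[1]
print("corner rel seat",(x-.0042)*1000,(y+.0042)*1000)
t=env.get_calibration("top")
for nm,u,v,L,z in(("TR",496,187,(.085,-.105),.0389),("BR",486,466,(-.085,-.105),.027),("HR",441,266,(.035,-.075),.0354)):
    P=ray(t,*crop([(u,v)],5,210,130)[0],z);e=P[:2]-np.array([.5699,-.0368]);print(nm,1000*(c*e[0]+s*e[1]-L[0]),1000*(-s*e[0]+c*e[1]-L[1]))
E
```

```text
deck yaw -0.050541819889897296 corner to deck edge mm 42.536111367615405 (seated 45)
plate yaw -0.059029812809197044 pts [0.4702 0.0742 0.027 ] [0.5509 0.0695 0.036 ]
corner rel seat -19.722313332570366 0.01163699485154119
TR -22.113876401406912 -0.10225286905372888
BR -20.91926915581112 -0.03226170290923647
HR -21.676591126831983 1.4995858479511375
```

```bash
python3 -m inch '[{"x":0,"y":0.3,"z":0,"rx":0,"ry":0,"rz":0},{"x":0,"y":0.4,"z":0,"rx":0,"ry":0,"rz":0},{"x":0,"y":0,"z":1,"rx":0,"ry":0,"rz":0},{"x":0,"y":0,"z":1,"rx":0,"ry":0,"rz":0},{"x":0,"y":0,"z":1,"rx":0,"ry":0,"rz":0}]'
python3 -m inch '[{"x":0,"y":0,"z":1,"rx":0,"ry":0,"rz":0},{"x":-1,"y":-1,"z":0,"rx":0,"ry":0,"rz":0},{"x":-1,"y":-1,"z":0,"rx":0,"ry":0,"rz":0},{"x":-1,"y":-1,"z":0,"rx":0,"ry":0,"rz":0},{"x":-1,"y":-1,"z":0,"rx":0,"ry":0,"rz":0}]' 1
python3 -m inch '[{"x":-1,"y":-1,"z":0,"rx":0,"ry":0,"rz":0},{"x":-1,"y":-1,"z":0,"rx":0,"ry":0,"rz":0},{"x":-0.5,"y":-0.2,"z":-1,"rx":0,"ry":0,"rz":0},{"x":0,"y":0,"z":-1,"rx":0,"ry":0,"rz":0},{"x":0,"y":0,"z":-1,"rx":0,"ry":0,"rz":0}]'; python3 st.py
python3 - <<'E'
from bench import env
import cv2
for n in("wrist","side"):
    a=env.snapshot(n)
    if n=="side":a=cv2.resize(a[100:275,175:375],None,fx=3.4,fy=3.4,interpolation=2)
    cv2.imwrite(f"pics/{n}5.png",a)
E
```

```text
time: 4.93
tcp_pos: [0.5681, 0.0953, 0.1026]
tool_rot: [0.707, -0.023, 0.022, -0.707]
force: [-0.2, 0.7, 0.9]
grip_width: -0.002
time: 5.35
tcp_pos: [0.4878, 0.0146, 0.1225]
tool_rot: [0.707, -0.022, 0.022, -0.707]
force: [-0.2, -0.6, 0.0]
grip_width: 0.71
time: 5.77
tcp_pos: [0.4383, -0.0296, 0.0622]
tool_rot: [0.707, -0.023, 0.023, -0.707]
force: [0.3, -0.2, -0.5]
grip_width: 1.001
5.7667 [ 0.4383 -0.0296  0.0622] yaw -0.065 [ 0.3 -0.2 -0.5] 1.00092922941543
```

View pics/wrist5.png

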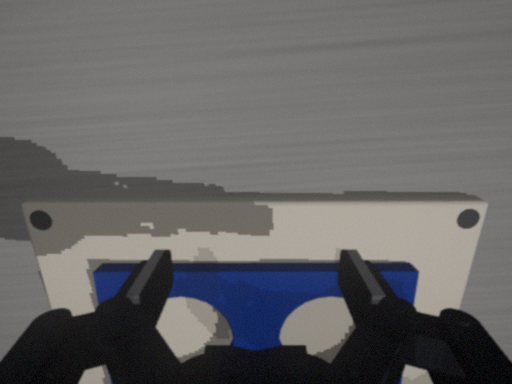

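View pics/side5.png

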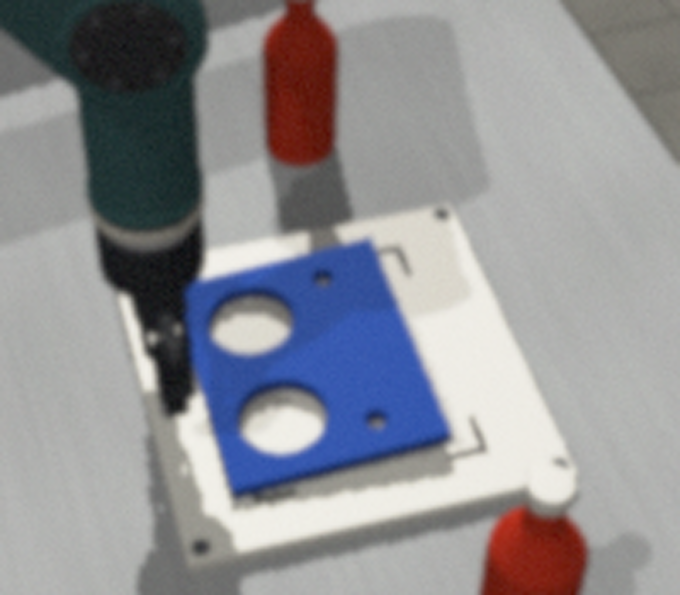

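```bash
python3 - <<'E'
from h import *
np.set_printoptions(precision=4,suppress=True)
w=env.get_calibration("wrist");o=env.get_obs();p=o["tcp_pos"];c,s=np.cos(-.0645),np.sin(-.0645)
X=np.array([c,s,0]);Y=np.array([-s,c,0])
for dz in(-.017,-.004):
    print(dz,proj(w,[p+a*X+b*Y+[0,0,dz] for a in(-.011,.011) for b in(-.057,-.0425,.0425,.057)]))
d1,d2=ray(w,41,220,.015),ray(w,468,218,.015);a1,a2=ray(w,95,262.5,.015),ray(w,417,262.5,.015)
n=(d2-d1)[:2];L=np.linalg.norm(n);print("bolt dist",L,"plate w",np.linalg.norm(a2-a1),"y off",(((a1+a2)-(d1+d2))/2)[:2]@n/L,"yaw rel",np.arctan2(*(a2-a1)[:2])-np.arctan2(*n),"deckyaw",-np.arctan2(*n))
print("edge x from bolts",(((a1+a2)-(d1+d2))/2)[:2]@np.array([n[1],-n[0]])/L)
E
```

```text
-0.017 [[151.144  235.7333]
 [177.896  235.7423]
 [334.6571 235.7953]
 [361.3884 235.8044]
 [155.5751 270.6077]
 [181.1817 270.6145]
 [331.2336 270.6542]
 [356.8212 270.661 ]]
-0.004 [[142.395  247.8455]
 [171.3995 247.8546]
 [341.3547 247.9077]
 [370.3349 247.9168]
 [147.5865 284.96  ]
 [175.2494 284.9665]
 [337.3468 285.0045]
 [364.9876 285.011 ]]
bolt dist 0.2723128024933754 plate w 0.21668556318152318 y off 0.00097368564117036 yaw rel 0.005195223576123245 deckyaw -0.058980116828381154
edge x from bolts 0.03195430536352638
```

```bash
python3 -m inch '[{"x":0,"y":0,"z":-0.7,"rx":0,"ry":0,"rz":0},{"x":0,"y":0,"z":-0.7,"rx":0,"ry":0,"rz":0},{"x":0,"y":0,"z":-0.5,"rx":0,"ry":0,"rz":0},{"x":0.2,"y":0,"z":0,"rx":0,"ry":0,"rz":0},{"x":0.2,"y":0,"z":0,"rx":0,"ry":0,"rz":0}]'
python3 -m inch '[{"x":0.1,"y":0,"z":0,"rx":0,"ry":0,"rz":0},{"x":0.1,"y":0,"z":0,"rx":0,"ry":0,"rz":0}]'
python3 -m inch '[{"x":0.1,"y":0,"z":0,"rx":0,"ry":0,"rz":0},{"x":0.1,"y":0,"z":0,"rx":0,"ry":0,"rz":0},{"x":0.1,"y":0,"z":0,"rx":0,"ry":0,"rz":0}]'
python3 st.py
python3 - <<'E'
from bench import env
import cv2
for n in("wrist","side"):
    a=env.snapshot(n)
    if n=="side":a=cv2.resize(a[100:275,175:375],None,fx=3.4,fy=3.4,interpolation=2)
    cv2.imwrite(f"pics/{n}6.png",a)
E
```

```text
time: 6.28
tcp_pos: [0.447, -0.0291, 0.0247]
tool_rot: [0.707, -0.023, 0.022, -0.707]
force: [0.7, 0.7, 0.9]
grip_width: 1.004
time: 6.45
tcp_pos: [0.4522, -0.0296, 0.0253]
tool_rot: [0.707, -0.022, 0.023, -0.707]
force: [0.4, -0.1, 0.2]
grip_width: 1.0
time: 6.7
tcp_pos: [0.4554, -0.0293, 0.0245]
tool_rot: [-0.707, 0.023, -0.022, 0.707]
force: [-3.7, 0.0, 2.9]
grip_width: 1.001
6.7 [ 0.4554 -0.0293  0.0245] yaw -0.0639 [-3.7  0.   2.9] 1.0013854052935451
```

View pics/wrist6.png

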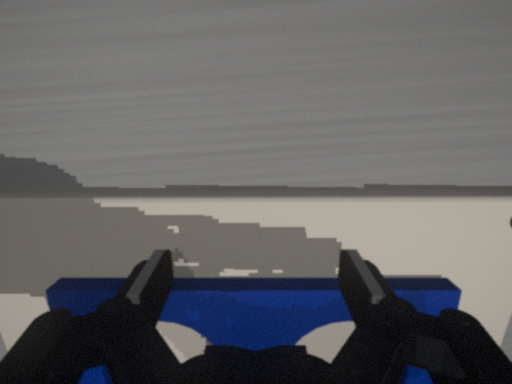

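View pics/side6.png

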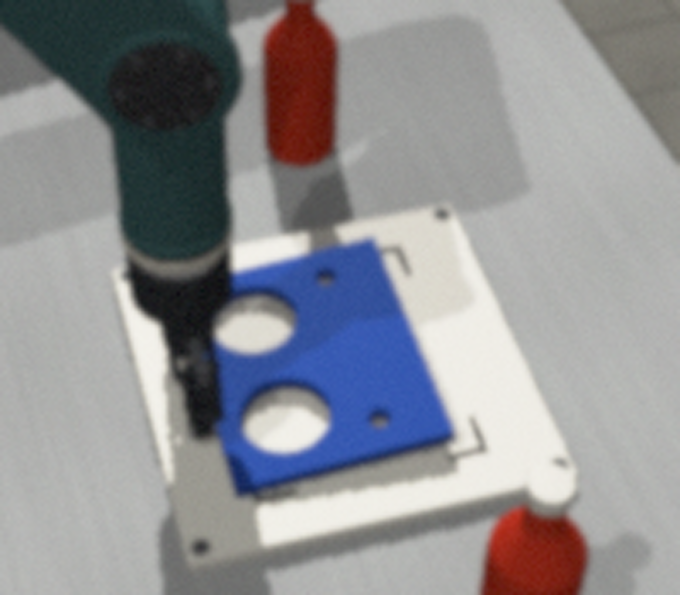

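Both fingers touch the near edge at about (170,285) and (340,285) in the wrist view, with a push of about 4 N, and the plate has begun to slide. I'll keep pushing.

```bash
python3 -m inch '[{"x":0.1,"y":0,"z":0,"rx":0,"ry":0,"rz":0},{"x":0.1,"y":0,"z":0,"rx":0,"ry":0,"rz":0},{"x":0.1,"y":-0.02,"z":0,"rx":0,"ry":0,"rz":0},{"x":0.1,"y":0,"z":0,"rx":0,"ry":0,"rz":0}]'
python3 -m inch '[{"x":0.1,"y":-0.02,"z":0,"rx":0,"ry":0,"rz":0},{"x":0.1,"y":0,"z":0,"rx":0,"ry":0,"rz":0}]'
python3 -m inch '[{"x":0,"y":0,"z":0,"rx":0,"ry":0,"rz":0}]'
python3 - <<'E'
from bench import env
import cv2
for n in("wrist","side"):
    a=env.snapshot(n)
    if n=="side":a=cv2.resize(a[100:275,175:375],None,fx=3.4,fy=3.4,interpolation=2)
    cv2.imwrite(f"pics/{n}7.png",a)
E
```

```text
time: 7.13
tcp_pos: [0.465, -0.03, 0.0242]
tool_rot: [0.707, -0.023, 0.023, -0.707]
force: [-2.0, 0.4, 0.6]
grip_width: 0.998
time: 7.3
tcp_pos: [0.4695, -0.0305, 0.0243]
tool_rot: [0.707, -0.022, 0.023, -0.707]
force: [0.3, 0.3, -1.1]
grip_width: 1.001
time: 7.38
tcp_pos: [0.4706, -0.0307, 0.0245]
tool_rot: [0.707, -0.022, 0.024, -0.707]
force: [-1.1, -0.5, -0.1]
grip_width: 1.002
```

View pics/wrist7.png

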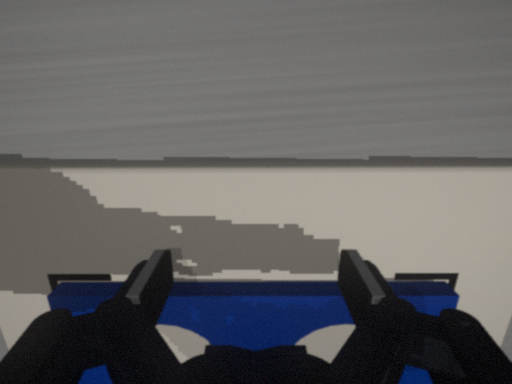

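View pics/side7.png

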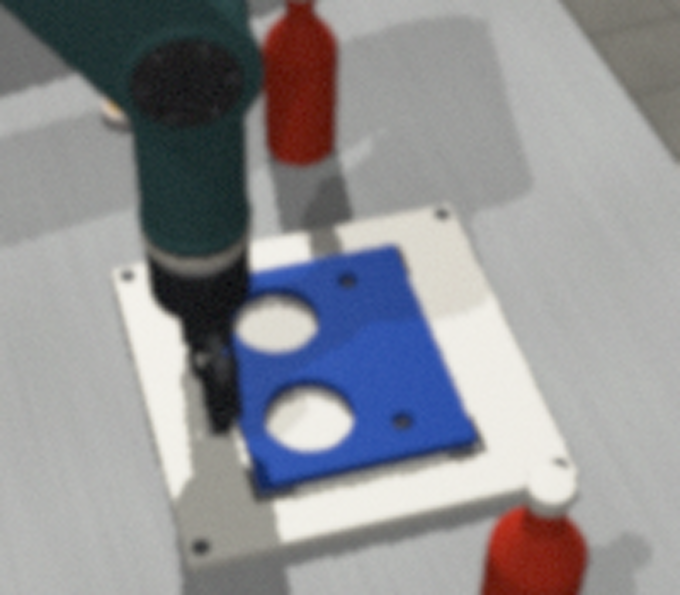

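The side view suggests the plate has dropped: there is no gap shadow under its far edge now. The near corner marks at (50,275) and (457,275) frame it symmetrically. I'll back off and check.

```bash
python3 -m inch '[{"x":-0.3,"y":0,"z":0,"rx":0,"ry":0,"rz":0},{"x":-0.5,"y":0,"z":0,"rx":0,"ry":0,"rz":0},{"x":0,"y":0,"z":1,"rx":0,"ry":0,"rz":0},{"x":0,"y":0,"z":1,"rx":0,"ry":0,"rz":0},{"x":0,"y":0,"z":1,"rx":0,"ry":0,"rz":0}]'
python3 -m inch '[{"x":0,"y":0.5,"z":1,"rx":0,"ry":0,"rz":0},{"x":0,"y":1,"z":1,"rx":0,"ry":0,"rz":0},{"x":0,"y":1,"z":1,"rx":0,"ry":0,"rz":0},{"x":0,"y":1,"z":1,"rx":0,"ry":0,"rz":0},{"x":-0.5,"y":1,"z":1,"rx":0,"ry":0,"rz":0}]'
python3 -m inch '[{"x":-0.5,"y":1,"z":1,"rx":0,"ry":0,"rz":0},{"x":-0.5,"y":1,"z":0,"rx":0,"ry":0,"rz":0},{"x":-0.5,"y":1,"z":0,"rx":0,"ry":0,"rz":0},{"x":-0.5,"y":1,"z":0,"rx":0,"ry":0,"rz":0},{"x":-0.5,"y":1,"z":0,"rx":0,"ry":0,"rz":0}]'
python3 -m inch '[{"x":-0.5,"y":1,"z":0,"rx":0,"ry":0,"rz":0},{"x":-0.5,"y":1,"z":0,"rx":0,"ry":0,"rz":0},{"x":-0.5,"y":1,"z":0,"rx":0,"ry":0,"rz":0},{"x":-0.5,"y":1,"z":0,"rx":0,"ry":0,"rz":0},{"x":-0.5,"y":1,"z":0,"rx":0,"ry":0,"rz":0}]'
python3 - <<'E'
from bench import env
import cv2
for n in("top","side"):
    a=env.snapshot(n);cv2.imwrite(f"pics/{n}8f.png",a)
    if n=="top":a=cv2.resize(a[130:250,210:335],None,fx=5,fy=5,interpolation=2)
    if n=="side":a=cv2.resize(a[150:275,195:350],None,fx=4.6,fy=4.6,interpolation=2)
    cv2.imwrite(f"pics/{n}8.png",a)
E
```

```text
time: 7.9
tcp_pos: [0.4505, -0.0301, 0.0844]
tool_rot: [-0.707, 0.024, -0.022, 0.707]
force: [0.6, 0.7, -0.1]
grip_width: 1.004
time: 8.32
tcp_pos: [0.443, 0.0603, 0.1852]
tool_rot: [0.707, -0.022, 0.023, -0.707]
force: [0.0, -0.3, 0.3]
grip_width: 1.001
time: 8.73
tcp_pos: [0.3907, 0.1601, 0.204]
tool_rot: [0.707, -0.023, 0.023, -0.707]
force: [0.4, 0.2, 0.3]
grip_width: 0.999
time: 9.15
tcp_pos: [0.3407, 0.2597, 0.2038]
tool_rot: [0.707, -0.023, 0.022, -0.707]
force: [0.4, 0.6, -1.1]
grip_width: 1.0
```

View pics/top8.png

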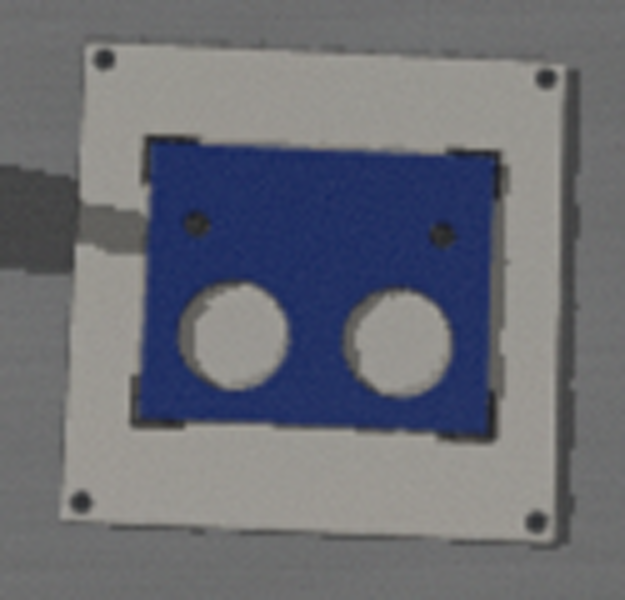

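View pics/side8.png

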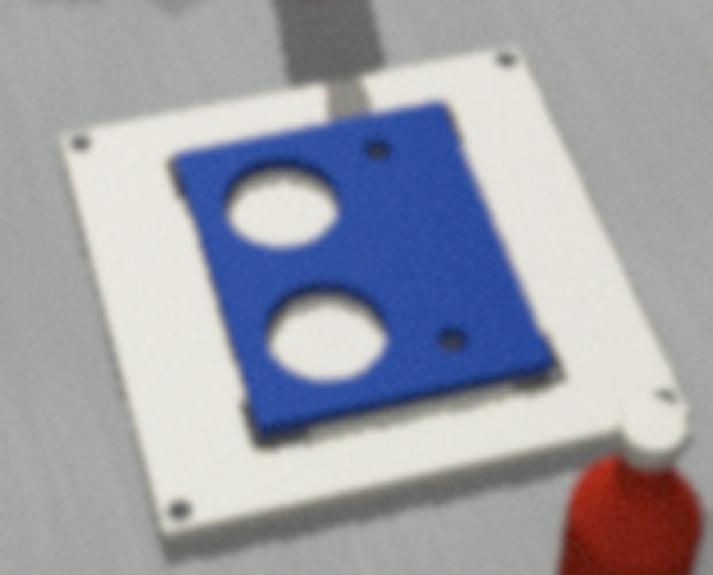

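View pics/top8f.png

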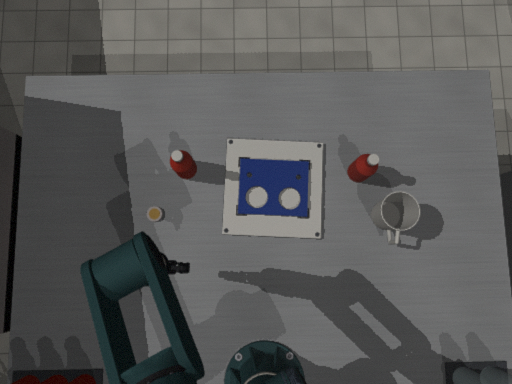

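The plate sits inside all four corner marks, with dark pins showing in both holes at crop (196,224) and (442,235). The bystanders are unmoved. I'll do a quick numeric check of pose and flatness.

```bash
python3 - <<'E'
from h import *
np.set_printoptions(precision=4,suppress=True)
t=env.get_calibration("top");s=env.get_calibration("side")
tp=mk(t,dict(TL=(152,144),TR=(495,155),BR=(488,433),BL=(141,418),HL=(196,224),HR=(442,235)),PC,5,210,130)
sp=mk(s,dict(BL=(175,157),TL=(444,102),TR=(551,362),BR=(259,427),HL=(377,150),HR=(453,339)),PC,4.6,195,150)
for nm,o,d in(("top",tp,[.5699,-.0368,-.0617]),("side",sp,[.5715,-.04,-.0629])):
    p,r=fit(lambda q,L:plateT(q[:3],L,q[3]),[o],[.57,-.037,-.06,0]);print(nm,"tilt",p[3],"rel",rel(np.array(d),p))
    for tl in(0,.07):
        p,r=fit(lambda q,L:plateT(q[:3],L,tl),[o],[.57,-.037,-.06]);print("  tilt",tl,"rms",np.sqrt((r**2).mean()),rel(np.array(d),p))
E
```

```text
top tilt 0.009663634834483322 rel [-0.0011 -0.0001  0.0066]
  tilt 0 rms 0.19298426563478888 [-0.0011 -0.0001  0.0064]
  tilt 0.07 rms 0.28411286565485494 [-0.0014  0.0001  0.0076]
side tilt -0.001917830128166906 rel [-0.0015 -0.0004 -0.0008]
  tilt 0 rms 0.4462768090646333 [-0.0016 -0.0006 -0.0011]
  tilt 0.07 rms 0.8807392409070881 [-0.0025 -0.0059 -0.0131]
```

The plate is flat and within about 1.5 mm of its seat, which is inside the 2 mm play. I'm handing it in.

```bash
python3 -c "
from bench import env
print(env.finish_job())"
```

```text
the job is handed in; nothing more can be done
None
```

The plate is seated over both pins and lies flat on the board, and I handed the job in at about 9 s. With the fingers closed, I pushed the plate's left edge sideways until it was centred. Then, with the gripper open, I pushed the near edge with both fingertips until the holes dropped over the pins, and moved clear. Forces read between moves stayed below about 5 N.

- **Position:** the top and side views both put the plate about 1–1.5 mm short of dead centre along the board and less than 0.5 mm off to the side. That is inside the 2 mm play.
- **Flatness:** the fitted tilt is about 0 from the side view and 0.01 rad from the top view. It was propped at 0.07 rad at the start. All four corner marks frame the plate, and a dark pin shows in each hole.
- **Bystanders:** in the final top view the bottles, jug and lid look unmoved. I compared them by eye only.
- **Disagreements:** the two views differ by 0.007 rad in the plate's turn and by about 3 mm in the board's absolute position. I judged the seat from the plate's position relative to the board within each view.

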